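Flip the status paddle of the finished tube rack

ROBOT

A 6-joint arm with a two-finger parallel gripper is mounted at the origin on the work surface. World frame = base frame: x ahead of the robot, y to its left, z up, the work surface at z = 0. Lengths are in m, angles in rad, forces in N, time in s.
With the tool pointing down it reaches from about 0.325 to 0.925 m from the base axis. Payload 3.1 kg.
Tool frame: the origin (TCP) lies at the centre of the arm's flange, where the gripper is bolted on; the fingertips stand 173 mm ahead of it and the grasp point (between the pads) lies 155 mm ahead of it; z points along the fingers, y is the line along which they close (so a half turn about z gives the same grasp; the last joint's range is limited). The gripper opens to 85 mm and grips with 20 to 120 N. Pads are 22 mm wide; open, the fingers measure 114 mm over their backs; the gripper's body (76 mm by 85 mm) begins 54 mm behind the grasp point. The pads swing forward as they close: fully open they stand 13 mm farther back than shut.
Start: joints at [1.021, 0.217, 1.613, -0, 1.311, -0.112], TCP at [0.265, 0.566, 0.405] pointing down, gripper open.
Joint ranges: [-2.75, 2.75], [-0.78, 2.1], [0.31, 2.55], [-1.13, 4.27], [0.13, 2.63], [-2.58, 2.58]. Speed limits (rad/s): [2.79, 2.79, 3.14, 3.14, 3.14, 3.14].

INTERFACE

Orientations are given as [roll, pitch, yaw] about the fixed x, y, z axes, in that order (R = Rz(yaw) Ry(pitch) Rx(roll)).
In Python, from plant import env gives the robot as it stands.
- The arm moves only by the tool play_rows, never from a script. Its argument "targets" is a list of rows, each an object with "travel": the shift along the tool's x, y, z in cm, a list of three; "spin": the turn about the tool's z in rad; "hand": the finger opening in cm, from 0 to 8.54. A call has 1 to 12 rows; each row shifts and turns the commanded pose from where the row before left it, along the tool's axes as they then stand; what a row does not reach is not made up. A row lasts 1/8 s, in which the tool goes at most 62.5 mm and 10.7 degrees, less where a joint would pass 70% of its speed; a pose out of reach is approached as far as the arm can. A call with a gripper value outside its range is refused whole. The fingers move at their own pace and stop on an object; "newtons" is the grip in N (left out, the last holds). Time passes only in rows, so rows that do not move let the fingers close. It gives the time, the measured TCP pose, the force, the opening and the grip force at its end, in the units of the state.
- env.state(): the state, without advancing time (a new reading comes with each control period).
- env.camera(name): name is "side" or "top"; returns a dict with "img" (480x640x3 uint8, red, green, blue), "camera_matrix" (3x3 intrinsics, pixels), "k1" (the pictures are not rectified: a ray, as slopes to the right and down, at radius r is drawn at 1 + k1 r^2 times it, then the intrinsics apply), "R" (3x3) and "t" (3): a world point X has camera coordinates R X + t. Camera axes: x right, y down, z forward; pixel columns grow to the right and rows downward; lengths in m; the calibration is good to about 2 mm. A picture is of the moment at which its call begins. There is no depth.
- env.job_done(): hands the job in; it is judged then, once.
The state is a dict: "time_s": time; "joint_pos": joint angles; "qvel": joint speeds; "tau": joint torques, N m; "eef_pos": TCP position; "ee_rot": TCP orientation; "force": force on the tool from outside, world axes, zero at the start; "wrist_torque": the same for the moment, N m; "width": opening from 0.0 (shut) to 1.0 (fully open); "grasp_force": force on a finger pad.
Only numpy, scipy, OpenCV 4.12 (cv2) and the standard library are available. Lean on these libraries where they do the work, as an engineer would, in place of code of your own. Each camera call takes 0.05 s, during which the arm holds its last target. There are 200 camera calls.

TASK

The samples in the tube rack with the round status paddle are finished: push the round paddle forward over its pin, half a turn, until it hangs straight down in front of its rack and shows its barred face. The hinge is stiff, so push it all the way steadily rather than flicking it; do not grip or lift anything, and leave both racks, the square paddle and the other things on the bench where they are.

Things in the scene. Friction and masses are not known exactly. Their poses are not given: they have to be found in the camera images.
- rack_round: loose tube rack, 1.3 to 2.1 kg, steel foot plate 140 (x) x 150 (y) x 8 mm, white tube holder full of 15 capped tubes whose caps reach up to 95 mm. Origin: centre of the foot's underside. Its own +x is its front. The holder fills x from -67 to +23 mm; at x = +55 mm two steel uprights of 10 mm diameter stand at y = -42 and +42 mm, 136 mm high, with the round paddle pinned between them
- round_paddle_pin (a point): middle of the round paddle's hinge pin, fixed on rack_round 55 mm in front (+x) of its origin and 130 mm above the bench; the hinge axis runs along the rack's y; axes as the rack's
- round_paddle_centre (a point): centre of the round blade, a white plastic disc 60 mm across and 5 mm thick, 55 mm from the pin (its far edge is 85 mm from the pin); joined to the pin by a stem 18 mm wide. One face is blank, the other carries a dark bar. It moves with the paddle. Its own z points from the pin out to the disc, its own x is normal to the blank face
- round_paddle (a joint): angle of the round paddle: 0 = standing straight up over its pin (a stop), 1.57 = level, pointing to the rack's front (+x), 3.14 = hanging straight down, barred face to the front (a stop). It starts between 0 and 0.4. Stiff hinge: it stays wherever it is left; about 1 N at the disc moves it
- rack_square: the other loose rack, same build and same frame, with only five tubes and a square paddle; leave it alone
- square_paddle (a joint): angle of the square paddle (56 mm square blade, same hinge and same meaning); it starts standing between 0 and 0.4; leave it alone
- tip_box: loose box of pipette tips, 89 x 124 x 58 mm, origin at the centre of its underside; bystander, beyond the racks
- bottle: loose bottle, 60 mm diameter, 140 mm high, origin at the centre of its underside; bystander at one side
- jar: loose jar, 76 mm diameter, 110 mm high, origin at the centre of its underside; bystander at one side
- pen_tray: loose low tray with a pen, 50 x 150 x 18 mm, origin at the centre of its underside; bystander beyond the racks, to the robot's left
There are look-alikes about, which are no part of the job. Leave any yellow look-alike of the rack_round alone.

How it is judged:
By the outcome, as a careful person would: the job done as asked, in the order asked, and still so for the second after the job is handed in, with the robot touching nothing.
It also fails if it takes over 40 s, if anything falls off the work surface, if the arm or the gripper's body presses on something with over 40 N, if the wrist force passes 120 N, or if a joint passes its speed limit or range.

## Working session

There is one attempt and no reset: what is moved stays moved. The work goes in short steps, Python scripts to look and compute and a tool call to move; the robot and the scene stay as the last step left them, time stands still between calls to the robot, and variables do not carry over. Pictures are saved under pics/ and viewed, at most 10 in all, crops included, and the job is handed in when it is done.

Besides the shell and the picture viewer there is one more tool, called after "Call:" as a command line: name --argument value ..., lists and objects as JSON in quotes. play_rows: Moves the arm, as the interface text tells. Its arguments: {"type":"object","properties":{"targets":{"type":"array"},"newtons":{"type":"number"}},"required":["targets"]}

```bash
mkdir -p pics; ls
python3 - <<'E'
from plant import env
import cv2
for n in("side","top"):
    c=env.camera(n); cv2.imwrite(f"pics/{n}0.png",c["img"][:,:,::-1])
    print(n,c["camera_matrix"],c["k1"],c["R"],c["t"])
print(env.state())
E
```

```text
pics
side [[616.5946769    0.         329.81140042]
 [  0.         616.5946769  235.11265129]
 [  0.           0.           1.        ]] 0.024418533018446292 [[ 0.95754401 -0.28817569 -0.00801537]
 [-0.17139571 -0.5467138  -0.81958986]
 [ 0.23180376  0.78616715 -0.5728946 ]] [-0.52624742  0.23549815  1.4352089 ]
top [[481.82689083   0.         319.77249748]
 [  0.         481.82689083 242.36605807]
 [  0.           0.           1.        ]] -0.11951711686327675 [[ 8.05565726e-03 -9.99967036e-01  1.01605468e-03]
 [-9.88474323e-01 -8.11667578e-03 -1.51170869e-01]
 [ 1.51174133e-01  2.13436749e-04 -9.88507125e-01]] [0.00868546 0.54925361 1.09825326]
{'time_s': 0.1, 'joint_pos': array([ 1.02082550e+00,  2.17700355e-01,  1.61477257e+00, -1.29048479e-05,
        1.31133016e+00, -1.12199261e-01]), 'qvel': array([ 0.00061958, -0.00333583, -0.00264381,  0.00026604, -0.00107967,
       -0.00116573]), 'tau': array([-1.89091086e-03, -3.98072433e+01, -3.04969990e+01, -3.35525456e-04,
        4.13968490e-03, -9.57393098e-06]), 'eef_pos': array([0.2647431 , 0.56576178, 0.4034856 ]), 'ee_rot': array([-3.13939473e+00, -2.35101127e-04,  2.70382416e+00]), 'force': array([-0.25931714, -0.29610724, -0.45714646]), 'wrist_torque': array([ 0.01806023,  0.05915313, -0.02085492]), 'grasp_force': 0.0, 'width': 0.9992722644287757}
```

View pics/side0.png

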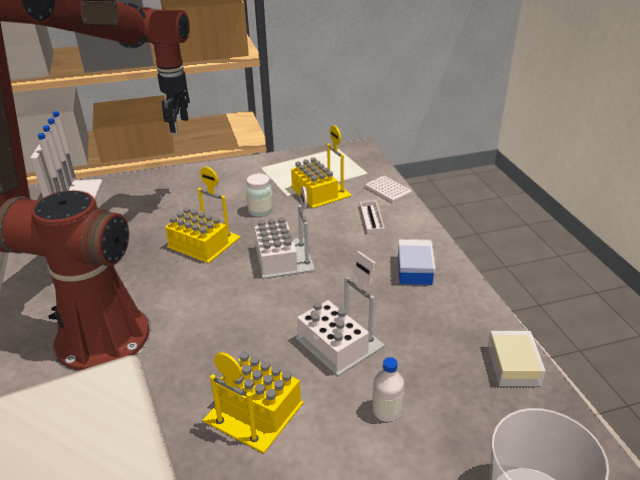

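View pics/top0.png

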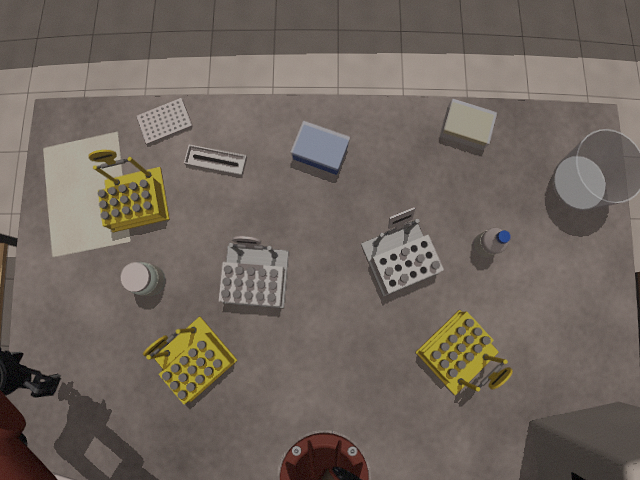

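Run:
```python
import cv2, numpy as np
a=cv2.imread("pics/top0.png")[225:320,205:305]; b=cv2.imread("pics/side0.png")[180:280,240:325]
a=cv2.resize(a,None,fx=4,fy=4,interpolation=cv2.INTER_CUBIC); b=cv2.resize(b,None,fx=4,fy=4,interpolation=cv2.INTER_CUBIC)
o=np.zeros((400,740,3),np.uint8); o[:a.shape[0],:400]=a; o[:400,400:740]=b
cv2.imwrite("pics/crop0.png",o)
```

```text
(no output)
```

View pics/crop0.png

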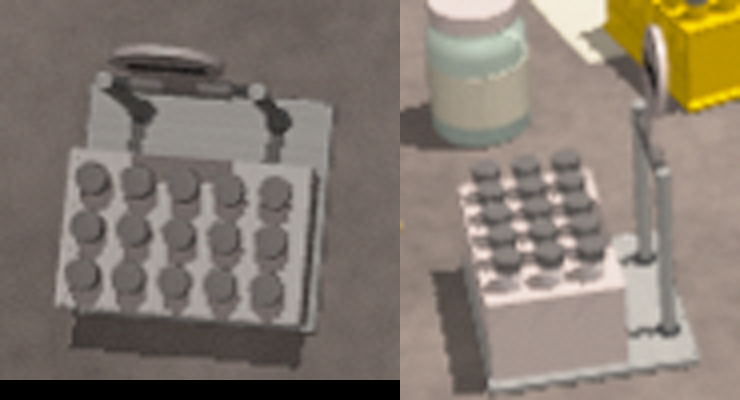

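The crops show the white 15-tube rack, with its upright tops at about (231,244.5) and (269,248) in the top view and (299.5,206) and (306,222.5) in the side view. The disc centre is at about (246,240) in the top view and (304,197.5) in the side view.

```bash
cat > h.py <<'E'
import numpy as np, cv2
from plant import env
def ray(c,p):
    K=c["camera_matrix"]; d=np.array([c["k1"],0,0,0,0.])
    u=cv2.undistortPoints(np.array([[p]],float),K,d)[0,0]
    R=c["R"];return -R.T@c["t"], R.T@np.array([u[0],u[1],1])
def onz(c,p,z):
    o,d=ray(c,p); return o+d*(z-o[2])/d[2]
def tri(c1,p1,c2,p2):
    o1,d1=ray(c1,p1);o2,d2=ray(c2,p2)
    s=np.linalg.lstsq(np.c_[d1,-d2],o2-o1,rcond=None)[0]
    a,b=o1+s[0]*d1,o2+s[1]*d2; return (a+b)/2,np.linalg.norm(a-b)
E
python3 - <<'E'
from h import *
t,s=env.camera("top"),env.camera("side")
L,Rr=onz(t,(231.25,244.5),.136),onz(t,(269.25,247.75),.136)
print(L,Rr,np.linalg.norm(L-Rr),"side",onz(s,(299.5,206),.136),onz(s,(306,222.5),.136))
d=L-Rr;print("pin",(L+Rr)/2,"yaw",np.arctan2(-d[0],d[1]))
print("disc",tri(t,(246.25,240),s,(303.75,197.5)))
p=[onz(t,(205+u/4,225+v/4),.008) for u,v in((333,102),(317,330))]
print("edge",p,np.arctan2((p[0]-p[1])[1],(p[0]-p[1])[0]),np.linalg.norm(p[0]-p[1]))
E
```

```text
[0.52847483 0.20563204 0.136     ] [0.5220495  0.12251909 0.136     ] 0.08336094752429313 side [0.52766573 0.20299585 0.136     ] [0.52381351 0.12155436 0.136     ]
pin [0.52526217 0.16407557 0.136     ] yaw -0.07715502227882737
disc (array([0.53115365, 0.16574641, 0.18354655]), np.float64(8.114437769603465e-05))
edge [array([0.53368795, 0.08965069, 0.008     ]), array([0.39588869, 0.09692736, 0.008     ])] -0.052757319236685106 0.13799125563850598
```

Call:
play_rows --targets '[{"travel": [0,0,0],"spin": -0.126,"hand": 0},{"travel": [0,0,0],"spin": -0.126,"hand": 0},{"travel": [0,0,0],"spin": -0.126,"hand": 0}]' --newtons 20

```text
time_s: 0.57
eef_pos: [0.2649, 0.566, 0.4043]
ee_rot: [-3.141, -0.0, 3.086]
force: [-0.3, 0.3, 0.2]
width: 0.38
grasp_force: 0.0
```

Call:
play_rows --targets '[{"travel": [-1.1,-1.9,0],"spin": 0,"hand": 0},{"travel": [-2.1,-3.3,0],"spin": 0,"hand": 0},{"travel": [-2.1,-3.3,0],"spin": 0,"hand": 0},{"travel": [-2.1,-3.3,0],"spin": 0,"hand": 0},{"travel": [-2.1,-3.3,0],"spin": 0,"hand": 0},{"travel": [-2.1,-3.3,0],"spin": 0,"hand": 0},{"travel": [-2.1,-3.3,0],"spin": 0,"hand": 0},{"travel": [-2.1,-3.3,0],"spin": 0,"hand": 0},{"travel": [-2.1,-3.3,0],"spin": 0,"hand": 0},{"travel": [-2.1,-3.3,0],"spin": 0,"hand": 0},{"travel": [-2.1,-3.3,0],"spin": 0,"hand": 0},{"travel": [-1.5,-2.6,0],"spin": 0,"hand": 0}]'

```text
time_s: 2.08
eef_pos: [0.4783, 0.1751, 0.4046]
ee_rot: [-3.141, -0.0, 3.078]
force: [0.3, -0.2, 0.1]
width: -0.002
grasp_force: 0.0
```

```bash
cat > v.py <<'E'
import sys; from h import *
PIN=np.array([.525,.1635,.130]);F=np.array([.998,-.06,0]);L=np.array([.06,.998,0])
def rel():
    s=env.state();e=s["eef_pos"]-PIN; print("t %.2f tcp rel f %.1f l %.1f tipz-pin %.1f mm"%(s["time_s"],e@F*1e3,e@L*1e3,e[2]*1e3-173),"yaw",s["ee_rot"],"force",s["force"].round(2),"w",s["width"])
def pic(n):
    t,s=env.camera("top")["img"],env.camera("side")["img"]
    a=cv2.resize(t[190:320,180:330],None,fx=2.6,fy=2.6,interpolation=2);b=cv2.resize(s[110:290,230:350],None,fx=3.3,fy=3.3,interpolation=2)
    o=np.zeros((600,790,3),np.uint8);o[:a.shape[0],:a.shape[1]]=a;o[:b.shape[0],392:392+b.shape[1]]=b
    cv2.imwrite(f"pics/{n}.png",o[:,:,::-1])
rel()
if len(sys.argv)>1: pic(sys.argv[1])
E
python3 v.py p1
```

```text
t 2.08 tcp rel f -47.3 l 8.8 tipz-pin 101.6 mm yaw [-3.14079752e+00 -5.49315441e-05  3.07812918e+00] force [ 0.35 -0.22  0.07] w -0.0016305889115538505
```

Call:
play_rows --targets '[{"travel": [-0.8,-0.9,0],"spin": 0,"hand": 0},{"travel": [-0.5,0,1.0],"spin": 0,"hand": 0},{"travel": [0,0,2.0],"spin": 0,"hand": 0},{"travel": [0,0,0],"spin": 0,"hand": 0}]'

```text
time_s: 2.68
eef_pos: [0.4895, 0.1683, 0.3721]
ee_rot: [-3.14, -0.005, 3.083]
force: [-1.3, -0.5, 0.3]
width: -0.0
grasp_force: 0.0
```

```bash
python3 v.py p2
```

```text
t 2.67 tcp rel f -35.7 l 2.6 tipz-pin 69.1 mm yaw [-3.14040103 -0.00519553  3.08255217] force [-1.34 -0.51  0.27] w -0.0002550207553266278
```

View pics/p2.png

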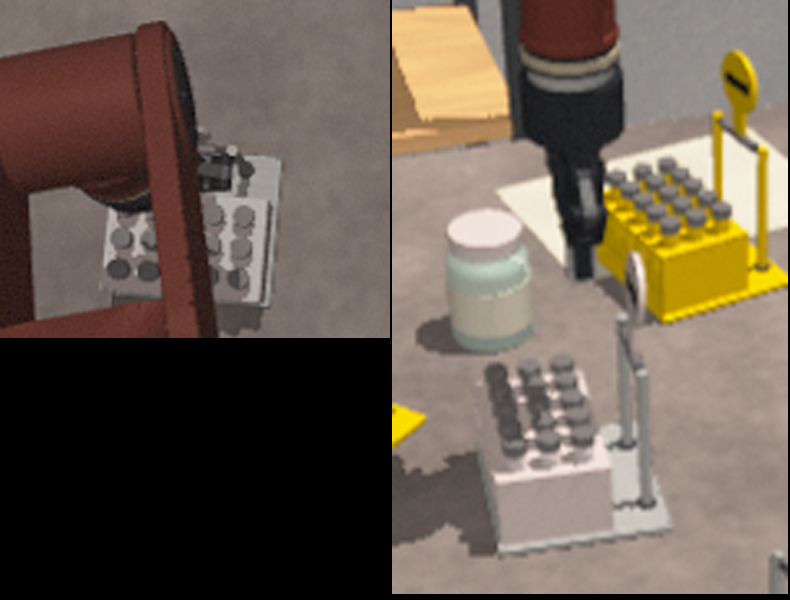

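The closed fingertip is just behind the disc: tip at crop (580,278) ≈ (287,194) in the full side view. The disc is at crop (636,288). I'll check the tip's height against the projection.

Run:
```python
from v import *
s=env.camera("side")
def pj(f,l,z):
    X=PIN+f*F+l*L+[0,0,z]
    p=cv2.projectPoints(X[None],cv2.Rodrigues(s["R"])[0],s["t"],s["camera_matrix"],np.array([s["k1"],0,0,0,0.]))[0][0,0]
    return p.round(1),((p-[230,110])*3.3+[392,0]).round()
for z in(.06,.069,.08): print(z,pj(-.0357,.0026,z))
print("disc top",pj(.008,0,.085),"disc bottom",pj(.0025,0,.025))
```

```text
t 2.77 tcp rel f -34.9 l 2.8 tipz-pin 71.3 mm yaw [-3.14144741e+00 -9.89769028e-04  3.08255773e+00] force [1.09 1.03 0.14] w 0.0011319906009862027
0.06 (array([287.6, 197.4]), array([582., 288.]))
0.069 (array([287.5, 194.4]), array([582., 278.]))
0.08 (array([287.3, 190.7]), array([581., 266.]))
disc top (array([304.3, 187.3]), array([637., 255.])) disc bottom (array([303. , 207.6]), array([633., 322.]))
```

Call:
play_rows --targets '[{"travel": [-0.7,-0.15,0.1],"spin": 0,"hand": 0},{"travel": [-0.7,-0.15,0.1],"spin": 0,"hand": 0},{"travel": [-0.7,0,0.1],"spin": 0,"hand": 0},{"travel": [-0.7,0,0.1],"spin": 0,"hand": 0},{"travel": [-0.65,0,0.14],"spin": 0,"hand": 0},{"travel": [-0.65,0,0.14],"spin": 0,"hand": 0},{"travel": [-0.65,0,0.14],"spin": 0,"hand": 0},{"travel": [-0.58,0,0.33],"spin": 0,"hand": 0},{"travel": [-0.58,0,0.33],"spin": 0,"hand": 0},{"travel": [-0.58,0,0.33],"spin": 0,"hand": 0},{"travel": [0,0,0],"spin": 0,"hand": 0}]'

```text
time_s: 4.2
eef_pos: [0.5554, 0.1609, 0.356]
ee_rot: [-3.141, -0.001, 3.082]
force: [-0.3, 0.1, 0.2]
width: 0.004
grasp_force: 0.0
```

```bash
python3 v.py p3
```

```text
t 4.20 tcp rel f 30.5 l -0.7 tipz-pin 53.0 mm yaw [-3.14147788e+00 -5.70453926e-04  3.08164053e+00] force [-0.27  0.12  0.2 ] w 0.0038709957658708068
```

View pics/p3.png

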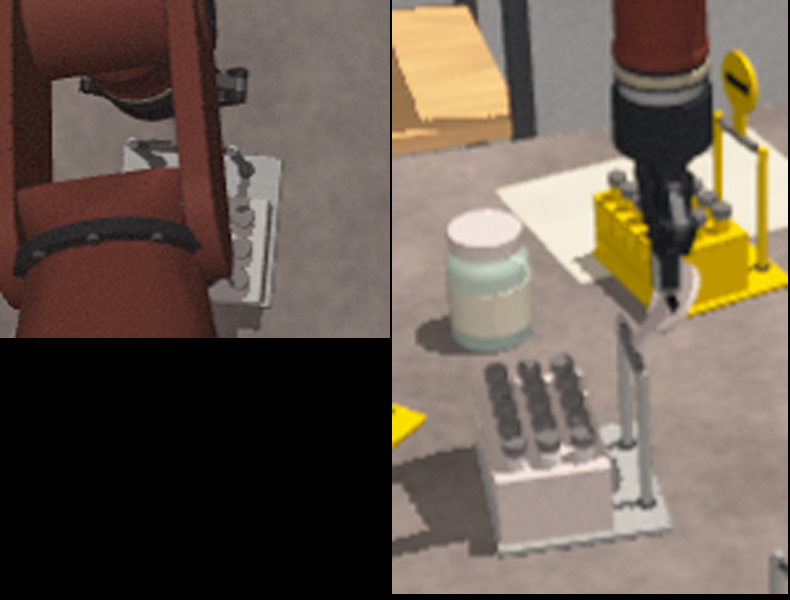

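The paddle is leaning forward against the fingertip at crop (675,300), and the rack hasn't moved. I'll continue to level and a little past it.

Call:
play_rows --targets '[{"travel": [-0.46,0,0.48],"spin": 0,"hand": 0},{"travel": [-0.46,0,0.48],"spin": 0,"hand": 0},{"travel": [-0.46,0,0.48],"spin": 0,"hand": 0},{"travel": [-0.29,0,0.6],"spin": 0,"hand": 0},{"travel": [-0.29,0,0.6],"spin": 0,"hand": 0},{"travel": [-0.29,0,0.6],"spin": 0,"hand": 0},{"travel": [-0.1,0,0.6],"spin": 0,"hand": 0},{"travel": [-0.1,0,0.6],"spin": 0,"hand": 0},{"travel": [-0.1,0,0.6],"spin": 0,"hand": 0},{"travel": [0.05,0,0.49],"spin": 0,"hand": 0},{"travel": [0.05,0,0.49],"spin": 0,"hand": 0},{"travel": [0.05,0,0.49],"spin": 0,"hand": 0}]'

```text
time_s: 5.8
eef_pos: [0.579, 0.1596, 0.2913]
ee_rot: [-3.142, -0.0, 3.082]
force: [0.4, -0.2, 0.6]
width: 0.0
grasp_force: 0.3
```

```bash
python3 v.py p4
```

```text
t 5.80 tcp rel f 54.1 l -0.7 tipz-pin -11.7 mm yaw [-3.14157996e+00 -3.69014467e-04  3.08182600e+00] force [ 0.36 -0.19  0.63] w 0.0004111177345105972
```

View pics/p4.png

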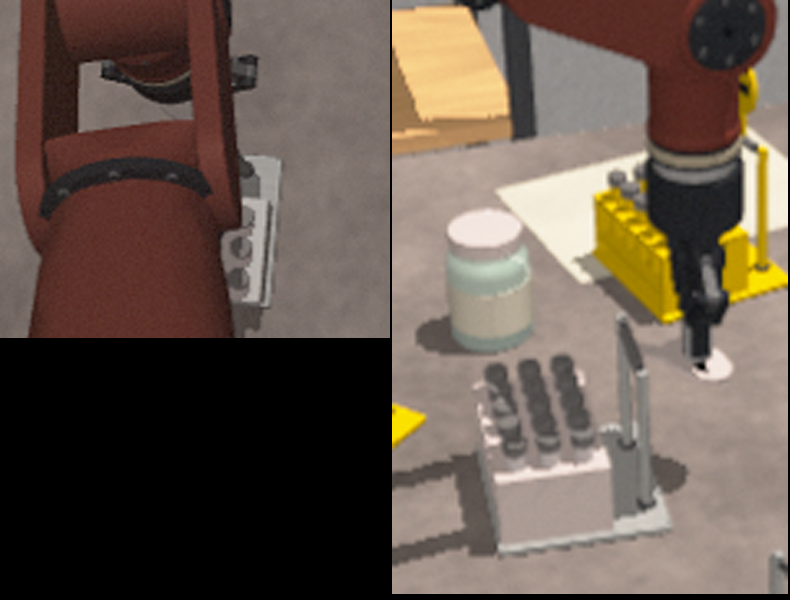

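The disc is slightly past level under the fingertip, at crop (712,365), and the rack is still in place. I'll continue down and inward, staying a little higher so the knuckles clear the uprights.

Call:
play_rows --targets '[{"travel": [0.18,0,0.42],"spin": 0,"hand": 0},{"travel": [0.18,0,0.42],"spin": 0,"hand": 0},{"travel": [0.18,0,0.42],"spin": 0,"hand": 0},{"travel": [0.35,0,0.25],"spin": 0,"hand": 0},{"travel": [0.35,0,0.25],"spin": 0,"hand": 0},{"travel": [0.35,0,0.25],"spin": 0,"hand": 0},{"travel": [0.4,0,0.1],"spin": 0,"hand": 0},{"travel": [0.4,0,0.1],"spin": 0,"hand": 0},{"travel": [0.4,0,0.1],"spin": 0,"hand": 0},{"travel": [0,0,0],"spin": 0,"hand": 0}]'

```text
time_s: 7.15
eef_pos: [0.5507, 0.1613, 0.2682]
ee_rot: [-3.141, -0.001, 3.082]
force: [0.2, 1.0, -0.9]
width: 0.0
grasp_force: 0.0
```

```bash
python3 v.py p5
```

```text
t 7.15 tcp rel f 25.8 l -0.7 tipz-pin -34.8 mm yaw [-3.14148739e+00 -1.31172591e-03  3.08188219e+00] force [ 0.23  0.98 -0.89] w 0.0004439099537897756
```

View pics/p5.png

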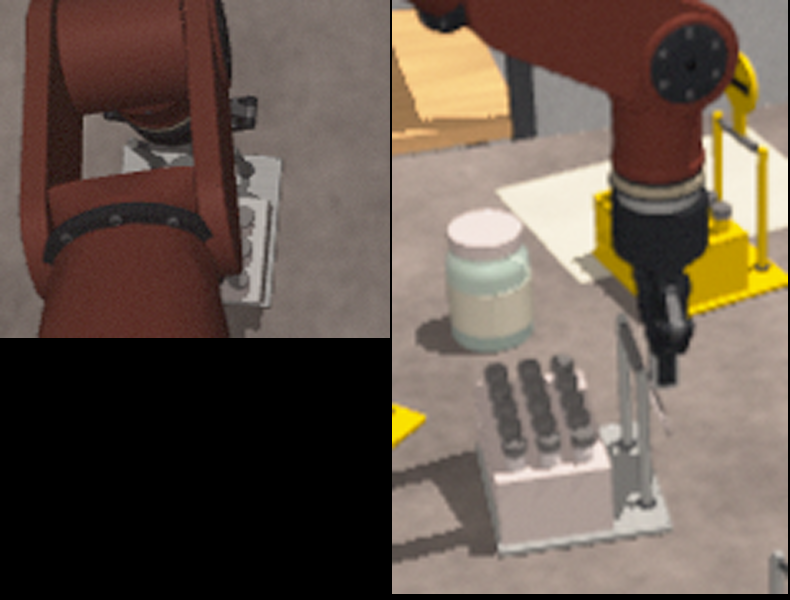

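The paddle is hanging about 20° short of vertical, with its edge at crop (658,405), and the knuckles clear the upright tops. Next is the final slow inward push.

Call:
play_rows --targets '[{"travel": [0.3,0,0],"spin": 0,"hand": 0},{"travel": [0.3,0,0],"spin": 0,"hand": 0},{"travel": [0.3,0,0],"spin": 0,"hand": 0},{"travel": [0.2,0,0],"spin": 0,"hand": 0},{"travel": [0.1,0,0],"spin": 0,"hand": 0},{"travel": [0,0,0],"spin": 0,"hand": 0},{"travel": [0,0,0],"spin": 0,"hand": 0}]'

```text
time_s: 8.12
eef_pos: [0.5406, 0.1618, 0.2689]
ee_rot: [3.141, 0.005, 3.082]
force: [6.2, -0.1, -4.4]
width: 0.001
grasp_force: 3.3
```

```bash
python3 v.py p6
python3 - <<'E'
from plant import env
import numpy as np
print(np.mean([env.camera("side") is None or env.state()["force"] for _ in range(8)],0))
E
```

```text
t 8.12 tcp rel f 15.6 l -0.7 tipz-pin -34.1 mm yaw [3.14111173 0.00545566 3.08174156] force [ 6.22 -0.1  -4.42] w 0.0008119319530018563
[ 6.7138692  -0.34614875 -3.6438233 ]
```

View pics/p6.png

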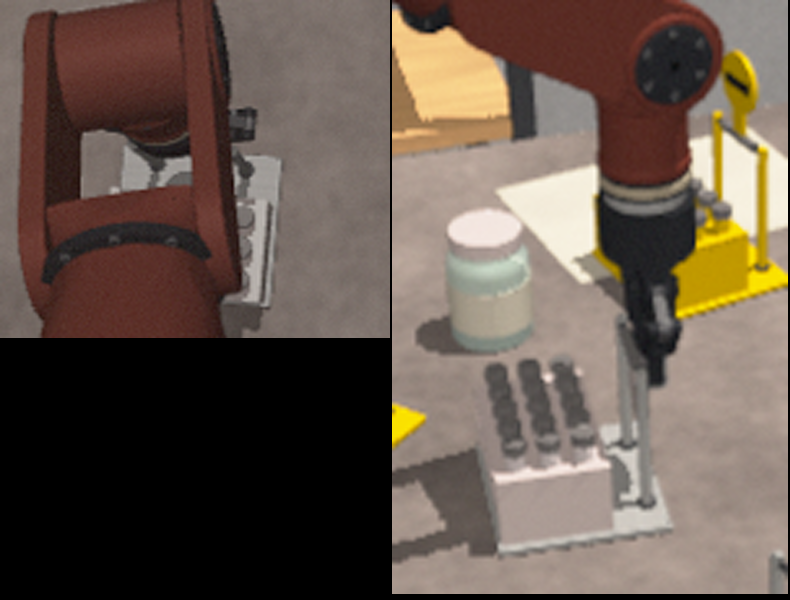

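The paddle is now edge-on behind the near upright, the push reads a steady 6–7 N as it would at a stop, and the rack hasn't moved. I'll back off forward and up to check.

Call:
play_rows --targets '[{"travel": [-0.3,0,0],"spin": 0,"hand": 0},{"travel": [-1.5,0,0],"spin": 0,"hand": 0},{"travel": [-3.0,0,0],"spin": 0,"hand": 0},{"travel": [-3.0,0,-1],"spin": 0,"hand": 0},{"travel": [0,2,-4],"spin": 0,"hand": 0},{"travel": [0,4,-4],"spin": 0,"hand": 0},{"travel": [0,4,-4],"spin": 0,"hand": 0},{"travel": [0,4,-3],"spin": 0,"hand": 0},{"travel": [0,4,0],"spin": 0,"hand": 0},{"travel": [0,4,0],"spin": 0,"hand": 0},{"travel": [0,4,0],"spin": 0,"hand": 0},{"travel": [0,0,0],"spin": 0,"hand": 0}]'

```text
time_s: 10.12
eef_pos: [0.6322, 0.4197, 0.4273]
ee_rot: [3.142, -0.002, 3.085]
force: [0.6, -0.6, 0.1]
width: -0.001
grasp_force: 0.0
```

```bash
python3 v.py p7
```

```text
t 10.12 tcp rel f 91.6 l 262.1 tipz-pin 124.3 mm yaw [ 3.14155445e+00 -1.56160090e-03  3.08541353e+00] force [ 0.63 -0.56  0.07] w -0.0010593295945945421
```

View pics/p7.png

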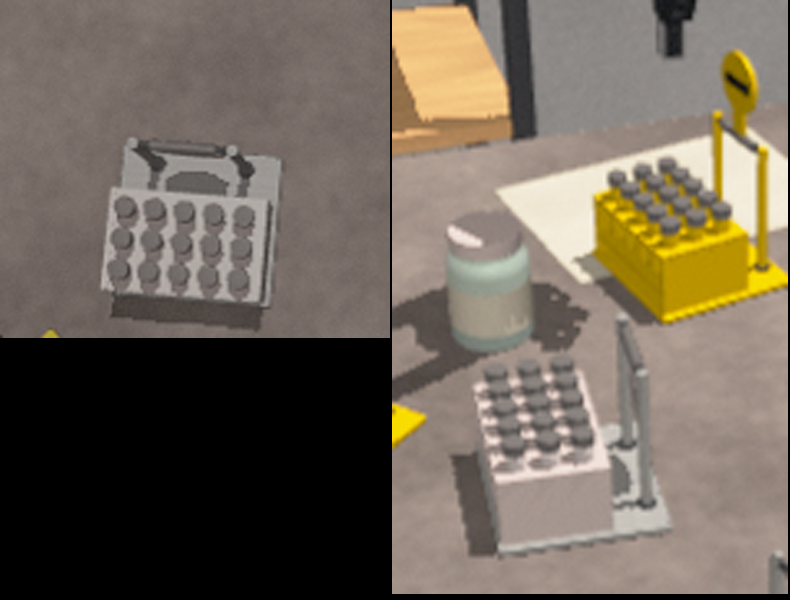

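The rack hasn't moved, but the disc is nearly edge-on behind the near upright at crop (640,410). One zoomed crop with the predicted outline for the stop will settle the angle.

Run:
```python
from v import *
def pr(c,X): return cv2.projectPoints(np.array(X),cv2.Rodrigues(c["R"])[0],c["t"],c["camera_matrix"],np.array([c["k1"],0,0,0,0.]))[0][:,0]
def disc(th,off=0):
    a=np.linspace(0,2*np.pi,60); r=55+30*np.cos(a); n=np.array([-np.cos(th),np.sin(th)])*off
    return [PIN+((q*np.sin(th)+n[0])*F+30*np.sin(b)*L+np.array([0,0,q*np.cos(th)+n[1]]))*1e-3 for q,b in zip(r,a)]
def z(c,x,y,w,h,k,ths):
    i=cv2.resize(c["img"][y:y+h,x:x+w],None,fx=k,fy=k,interpolation=cv2.INTER_CUBIC); j=i.copy()
    for th,col in ths: cv2.polylines(j,[((pr(c,disc(th,2.5))-[x,y]+.5)*k).astype(int)],True,col,1)
    return np.hstack([i,j])
s,t=env.camera("side"),env.camera("top")
T=[(3.14,(255,0,0)),(2.9,(0,0,255))]
a=z(s,285,200,38,75,8,T); b=z(t,222,236,15,20,1,T)
cv2.imwrite("pics/p8.png",a[:,:,::-1])
# side-view: compare with first picture
o=cv2.imread("pics/side0.png")[:,:,::-1]
for y in (225,230,235,240,245): print(y,s["img"][y,294:312].mean(1).round(),"\n   ",o[y,294:312].mean(1).round())
```

```text
t 10.22 tcp rel f 92.4 l 259.4 tipz-pin 124.6 mm yaw [-3.14006349e+00 -1.14501058e-03  3.08251173e+00] force [-1.19 -0.28  0.25] w 0.0005105526150522879
225 [149. 148. 150. 153. 135. 121. 125. 118. 107. 112. 115. 122. 128. 134.
 149. 154. 153. 155.] 
    [151. 150. 150. 150. 136. 122. 124. 130. 149. 135. 117. 121. 128. 135.
 148. 154. 156. 155.]
230 [153. 151. 149. 148. 138. 122. 124. 132. 117.  99. 108. 119. 125. 129.
 149. 156. 156. 155.] 
    [154. 153. 150. 148. 136. 124. 126. 131. 137. 129. 117. 117. 127. 133.
 149. 155. 156. 155.]
235 [147. 145. 146. 144. 146. 126. 123. 131. 131. 122. 112. 119. 125. 131.
 142. 147. 146. 147.] 
    [146. 146. 146. 147. 146. 127. 123. 132. 131. 141. 124. 120. 126. 129.
 141. 147. 147. 146.]
240 [198. 196. 194. 194. 195. 157. 128. 128. 137. 178. 151. 124. 125. 129.
 137. 144. 145. 148.] 
    [196. 194. 194. 193. 195. 155. 128. 128. 137. 178. 152. 125. 125. 129.
 136. 144. 145. 149.]
245 [190. 129. 111. 141. 117.  84.  79.  81.  94. 130. 145. 130. 125. 129.
 128. 138. 142. 143.] 
    [189. 130. 112. 140. 117.  83.  78.  79.  92. 132. 147. 131. 126. 132.
 127. 137. 142. 142.]
```

View pics/p8.png

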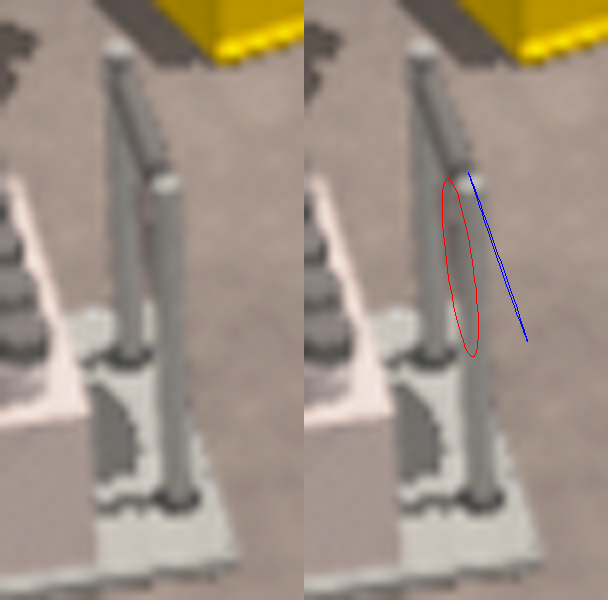

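The disc shows only as a thin dark sliver left of the near upright, at about (303,225)–(303,232). Nothing sticks out to the right, where the 2.9 rad line would be. I'll quantify the sliver's left edge without another picture.

Run:
```python
from v import *
PIN=np.array([.5257,.1623,.130])
s=env.camera("side");im=np.mean([env.camera("side")["img"].astype(float) for _ in range(6)],0)
o=cv2.imread("pics/side0.png")[:,:,::-1].astype(float)
def pr(c,X): return cv2.projectPoints(np.array(X),cv2.Rodrigues(c["R"])[0],c["t"],c["camera_matrix"],np.array([c["k1"],0,0,0,0.]))[0][:,0]
d=np.abs(im-o).max(2)
def left(th):
    m=np.zeros((480,640),bool);P=[]
    for off in(-2.5,2.5):
        a=np.linspace(0,2*np.pi,400);r=55+30*np.cos(a)
        P.append(pr(s,[PIN+((q*np.sin(th)-np.cos(th)*off)*F+30*np.sin(b)*L+np.array([0,0,q*np.cos(th)+np.sin(th)*off]))*1e-3 for q,b in zip(r,a)]))
    h=np.vstack(P);return {y:(h[abs(h[:,1]-y)<.7,0].min().round(1),h[abs(h[:,1]-y)<.7,0].max().round(1)) if (abs(h[:,1]-y)<.7).any() else None for y in range(220,246,3)}
for th in(3.14,3.05,2.95): print(th,list(left(th).values()))
for y in range(220,246,3): print(y,"cols>14:",[x for x in range(292,320) if d[y,x]>14])
```

```text
t 10.32 tcp rel f 92.7 l 258.3 tipz-pin 125.1 mm yaw [-3.14057714e+00 -6.43126625e-04  3.08083400e+00] force [-0.26 -0.83  0.61] w 0.0001034395221028889
3.14 [None, (np.float64(300.4), np.float64(304.0)), (np.float64(300.3), np.float64(304.8)), (np.float64(300.4), np.float64(305.5)), (np.float64(300.7), np.float64(306.0)), (np.float64(301.1), np.float64(306.3)), (np.float64(301.6), np.float64(306.6)), (np.float64(302.3), np.float64(306.7)), (np.float64(303.2), np.float64(306.5))]
3.05 [None, (np.float64(301.8), np.float64(304.9)), (np.float64(302.0), np.float64(305.8)), (np.float64(302.4), np.float64(306.6)), (np.float64(303.0), np.float64(307.3)), (np.float64(303.6), np.float64(307.9)), (np.float64(304.3), np.float64(308.4)), (np.float64(305.1), np.float64(308.8)), (np.float64(306.2), np.float64(308.8))]
2.95 [None, (np.float64(303.1), np.float64(305.9)), (np.float64(303.8), np.float64(306.9)), (np.float64(304.6), np.float64(307.8)), (np.float64(305.5), np.float64(308.8)), (np.float64(306.4), np.float64(309.6)), (np.float64(307.4), np.float64(310.5)), (np.float64(308.4), np.float64(311.3)), (np.float64(309.5), np.float64(309.7))]
220 cols>14: []
223 cols>14: [302, 303]
226 cols>14: [302, 303]
229 cols>14: [302, 303]
232 cols>14: [303, 304]
235 cols>14: [303, 304]
238 cols>14: [292]
241 cols>14: [292, 293]
244 cols>14: []
```

The rack is untouched, but the sliver fits about 3.05–3.08 rad, slightly short of the stop. The finger's flat probably met the hinge bar first. I'll push again with the tip lower on the disc, still leaving the knuckles above the upright tops.

Call:
play_rows --targets '[{"travel": [0,-2.9,0],"spin": 0,"hand": 0},{"travel": [0,-5,0],"spin": 0,"hand": 0},{"travel": [0,-5,0],"spin": 0,"hand": 0},{"travel": [0,-5,0],"spin": 0,"hand": 0},{"travel": [0,-5,0],"spin": 0,"hand": 0},{"travel": [0,-3,1.5],"spin": 0,"hand": 0},{"travel": [0,0,4],"spin": 0,"hand": 0},{"travel": [0,0,4],"spin": 0,"hand": 0},{"travel": [0,0,4],"spin": 0,"hand": 0},{"travel": [0,0,3],"spin": 0,"hand": 0},{"travel": [0,0,1],"spin": 0,"hand": 0},{"travel": [0,0,0],"spin": 0,"hand": 0}]'

```text
time_s: 12.18
eef_pos: [0.6172, 0.1582, 0.2533]
ee_rot: [-3.141, -0.001, 3.082]
force: [-0.7, -0.2, 0.3]
width: 0.001
grasp_force: 0.0
```

```bash
python3 v.py
```

```text
t 12.18 tcp rel f 92.3 l 0.3 tipz-pin -49.7 mm yaw [-3.14143328e+00 -6.22532967e-04  3.08172259e+00] force [-0.75 -0.2   0.32] w 0.000788116547295444
```

Now inward from f=92 to 18 mm, then slowly to 15.

Call:
play_rows --targets '[{"travel": [2,0,0],"spin": 0,"hand": 0},{"travel": [2,0,0],"spin": 0,"hand": 0},{"travel": [2,0,0],"spin": 0,"hand": 0},{"travel": [0.8,0,0],"spin": 0,"hand": 0},{"travel": [0.3,0,0],"spin": 0,"hand": 0},{"travel": [0.2,0,0],"spin": 0,"hand": 0},{"travel": [0.2,0,0],"spin": 0,"hand": 0},{"travel": [0,0,0],"spin": 0,"hand": 0},{"travel": [0,0,0],"spin": 0,"hand": 0}]'

```text
time_s: 13.3
eef_pos: [0.5439, 0.1627, 0.2542]
ee_rot: [3.141, 0.005, 3.081]
force: [5.2, -0.6, -1.4]
width: -0.001
grasp_force: 0.0
```

```bash
python3 v.py
```

```text
t 13.30 tcp rel f 18.9 l 0.3 tipz-pin -48.8 mm yaw [3.14083457 0.00453713 3.08115457] force [ 5.18 -0.62 -1.44] w -0.0014006392027737602
```

Run:
```python
from plant import env
import numpy as np
a=[]
for _ in range(12):
    env.camera("side"); s=env.state(); a.append(np.r_[s["force"],s["wrist_torque"]])
a=np.array(a); print(a.mean(0).round(3),a.std(0).round(2)); print("lever",a[:,4].mean()/a[:,0].mean())
```

```text
[ 5.391 -0.132 -0.935 -0.054 -0.661 -0.147] [0.44 0.52 0.43 0.03 0.02 0.03]
lever -0.12266498374064676
```

The force acts at z≈0.13 and off to the left, so a knuckle is touching the left upright, lightly at 5 N. I'll back off, raise 1 cm and push again, reading the lever arm.

Call:
play_rows --targets '[{"travel": [-0.6,0,0],"spin": 0,"hand": 0},{"travel": [0,0,-0.5],"spin": 0,"hand": 0},{"travel": [0,0,-0.5],"spin": 0,"hand": 0},{"travel": [0.3,0,0],"spin": 0,"hand": 0},{"travel": [0.3,0,0],"spin": 0,"hand": 0},{"travel": [0.2,0,0],"spin": 0,"hand": 0},{"travel": [0.1,0,0],"spin": 0,"hand": 0},{"travel": [0,0,0],"spin": 0,"hand": 0}]'

```text
time_s: 14.9
eef_pos: [0.5416, 0.1629, 0.2652]
ee_rot: [3.14, 0.009, 3.082]
force: [6.5, 0.2, 0.2]
width: 0.001
grasp_force: 0.0
```

```bash
cat > lev.py <<'E'
from v import *
a=[]
for _ in range(12):
    env.camera("side"); s=env.state(); a.append(np.r_[s["force"],s["wrist_torque"]])
a=np.mean(a,0);print(a.round(3),"z of contact",s["eef_pos"][2]+a[4]/a[0],"l",-a[5]/a[0])
E
python3 lev.py
```

```text
t 14.90 tcp rel f 16.6 l 0.4 tipz-pin -37.8 mm yaw [3.14043881 0.00897057 3.081619  ] force [6.46 0.16 0.2 ] w 0.0005893944994121503
[ 6.986 -0.466  0.494 -0.062 -0.958 -0.028] z of contact 0.12822719269589467 l 0.004027351802048586
```

The contact is at z≈0.129 and central, so the finger's flat is against the hinge bar. That's as far as this contact can push. I'll back off and measure the remaining angle in both views.

Call:
play_rows --targets '[{"travel": [-0.5,0,0],"spin": 0,"hand": 0},{"travel": [-2,0,0],"spin": 0,"hand": 0},{"travel": [-4,0,0],"spin": 0,"hand": 0},{"travel": [-1,0,-2],"spin": 0,"hand": 0},{"travel": [0,2,-4],"spin": 0,"hand": 0},{"travel": [0,4,-4],"spin": 0,"hand": 0},{"travel": [0,5,-4],"spin": 0,"hand": 0},{"travel": [0,5,-3],"spin": 0,"hand": 0},{"travel": [0,5,0],"spin": 0,"hand": 0},{"travel": [0,5,0],"spin": 0,"hand": 0},{"travel": [0,0,0],"spin": 0,"hand": 0}]'

```text
time_s: 16.88
eef_pos: [0.6281, 0.4204, 0.4302]
ee_rot: [-3.141, -0.004, 3.087]
force: [0.2, -0.8, -0.5]
width: -0.003
grasp_force: 0.0
```

```bash
cat > m.py <<'E'
from v import *
P=np.array([.5255,.1633,.130])
def pr(c,X): return cv2.projectPoints(np.array(X),cv2.Rodrigues(c["R"])[0],c["t"],c["camera_matrix"],np.array([c["k1"],0,0,0,0.]))[0][:,0]
def pt(f,l,z): return P+(f*F+l*L+np.array([0,0,z]))*1e-3
s,t=env.camera("side"),env.camera("top")
A={n:np.mean([env.camera(n)["img"].astype(float) for _ in range(5)],0) for n in("side","top")}
print("bar top",pr(t,[pt(0,0,0)]).round(1), "uprights tops pred",pr(t,[pt(0,42,6),pt(0,-42,6)]).round(1))
for th in(3.14,3.05,2.95): print(th,"disc bottom top-view",pr(t,[pt(85*np.sin(th)+2.5*np.cos(th),l,85*np.cos(th)) for l in(0,)]+[pt(66*np.sin(th)+2.5*np.cos(th),l,66*np.cos(th)) for l in(25,-25)]).round(1).tolist())
for x in(244,248,252,256): print("top col",x,A["top"][242:266,x].mean(1).round().astype(int))
o=cv2.imread("pics/side0.png")[:,:,::-1].astype(float)
for y in range(220,246,2): print(y,(A["side"]-o)[y,298:312].mean(1).round().astype(int),A["side"][y,298:312].mean(1).round().astype(int))
E
python3 m.py
```

```text
t 16.88 tcp rel f 87.5 l 262.6 tipz-pin 127.2 mm yaw [-3.14073305 -0.00404937  3.08657444] force [ 0.22 -0.81 -0.48] w -0.0029480082330723177
bar top [[250.9 246.4]] uprights tops pred [[231.4 244.7]
 [269.8 247.3]]
3.14 disc bottom top-view [[255.9, 252.6], [244.2, 250.8], [265.6, 252.2]]
3.05 disc bottom top-view [[256.2, 249.3], [244.4, 248.2], [265.8, 249.7]]
2.95 disc bottom top-view [[256.4, 245.7], [244.6, 245.4], [266.0, 246.8]]
top col 244 [106 103  91 105 105  82  73 139 156 149 124 130 153 151 152 149 124  91
  94  91  89 113 174 170]
top col 248 [110 107  89 102 114  90  68  97 156 150 149 149 150 148 125  92  95  97
  97  95  93 107 160 173]
top col 252 [110 107  86  97 113  96  74  73 137 153 150 149 152 145  92  95  95  96
  97  97  95 101 145 174]
top col 256 [110 108 106  93 108 103  83  64 120 154 150 149 150 146  92  96  96  96
  96  97  94  93 120 174]
220 [ -1  -1  -1 -11  -8   0  -1  -1   1   0   0   1  -1  -1] [128 120 126 121  96 101 101 105 132 150 151 152 153 157]
222 [  1   0   0  -6 -24 -14  -1   1  -1   0   0  -2   0  -3] [132 121 125 128 111  90 142 171 
[... 588 characters left out ...]
104 108 119 128 131 146 152 150 150]
234 [ -1   0   1   1   1 -29 -14   1   2  -1   1  -1   1   0] [135 122 124 131 131 114 110 119 128 129 140 146 146 145]
236 [  0   2   0  -1  -1 -14  -6   1  -1   0   0   1  -3   1] [146 127 123 130 130 125 115 118 125 130 142 146 145 148]
238 [-1  0  0 -1 -1  0 -3 -1 -1  0 -1  2  0  1] [155 127 122 129 138 176 140 117 126 134 143 146 147 148]
240 [ 0  0 -2  0  0  0  0 -2  0  0  0 -1  0 -2] [195 155 126 128 137 179 152 124 125 129 137 143 145 147]
242 [-1 -1 -1 -2  1  0  1  1  0  1  1 -1 -2  0] [183 138 122 127 132 163 143 122 126 129 140 146 149 149]
244 [ 2  2 -1  0  2 -1  0 -1  1 -2 -1 -2 -1 -1] [ 87  75 101 114 102  84 131 131 125 130 137 145 145 144]
```

Run:
```python
from plant import env
print(env.state()["force"]); print(env.job_done())
```

```text
[0.27767031 0.17326603 0.01942024]
the job is handed in; nothing more can be done
None
```

I pushed the round paddle over and handed the job in; it hangs about 0.07 rad (4°) short of its lower stop, because the finger met the hinge bar first, the round rack did not move in the images, and I did not re-measure the other items.

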